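# Clip a cover plate to its sloping stand

### The arm

A 6-joint arm with a two-finger parallel gripper is mounted at the origin on the work surface. World frame = base frame: x ahead of the robot, y to its left, z up, the work surface at z = 0. Lengths are in m, angles in rad, forces in N, time in s.
With the tool pointing down it reaches from about 0.3 to 0.85 m from the base axis. Payload 5.4 kg.
Tool frame: the origin (TCP) lies on the centre line of the jaws, within the pads' length; the fingertips stand 11 mm ahead of it and the grasp point (between the pads) lies 8 mm behind it; y points along the fingers, x is the direction in which the jaws open and shut, and the axes are right-handed (so a half turn about y gives the same grasp; the last joint's range is limited). The gripper opens to 85 mm and grips with 20 to 120 N. Pads are 22 mm wide; open, the fingers measure 114 mm over their backs; the gripper's body (76 mm by 85 mm) begins 54 mm behind the grasp point. The pads swing forward as they close: fully open they stand 13 mm farther back than shut.
Start: joints at [-1.345, 0.158, 1.597, -0, 1.386, -0.21], TCP at [0.243, -0.521, 0.242] pointing down, gripper open.
Joint ranges: [-2.91, 2.91], [-0.94, 2.29], [0.18, 2.7], [-1.29, 4.43], [0.17, 2.64], [-3, 3]. Speed limits (rad/s): [2.57, 2.57, 3.14, 3.14, 3.14, 3.14].

### API

Orientations are given as a unit quaternion [w, x, y, z].
In Python, from plant import bot gives the robot as it stands.
- The arm moves only by the shell command python3 -m crank 'ROWS' [OPENING] [FORCE]. ROWS is JSON, a list of rows, each a list of 6 numbers: the shift along the tool's x, y, z in cm, then the turn, a rotation vector about the tool's x, y, z in rad. In form: [[x, y, z, wx, wy, wz], ...]. A call has 1 to 20 rows; each row is the pose to reach, as a shift and turn from the pose commanded when the call began, along the tool's axes at that moment; what a row does not reach only later rows make up. A row lasts 1/8 s, in which the tool goes at most 62.5 mm and 10.7 degrees, less where a joint would pass 70% of its speed; a pose out of reach is approached as far as the arm can. A call with a gripper value outside its range is refused whole. OPENING is the closure, from 0 (fully open) to 1 (shut), set as the call begins (- or left out, the last holds). The fingers move at their own pace and stop on an object; FORCE is the grip in N (left out, the last holds). Time passes only in rows, so rows that repeat a pose let the fingers close. It gives the time, the measured TCP pose, the force and the opening at its end, in the units of the state.
- bot.observe(): the state, without advancing time (a new reading comes with each control period).
- bot.capture(name): name is "side" or "top"; returns a dict with "pixels" (384x512x3 uint8, red, green, blue), "vfov" (degrees; the focal length in pixels is half the picture's height over the tangent of half this angle, whatever the lens; pixels are square), "cx", "cy" (the principal point, pixels), "dist" ([k1, k2, p1, p2, k3] as OpenCV has them; the pictures are not rectified), "world_to_cam" (4x4, takes a point from world to camera coordinates). Camera axes: x right, y up, looking along -z (the intrinsics and any distortion apply to the point x, -y, -z); pixel columns grow to the right and rows downward; lengths in m; the calibration is good to about 2 mm. A picture is of the moment at which its call begins. There is no depth.
- bot.close_job(): hands the job in, once; it reports no verdict.
The state is a dict: "time_s": time; "joint_pos": joint angles; "qvel": joint speeds; "joint_efforts": joint torques, N m; "eef_pos": TCP position; "eef_rot": TCP orientation; "ft_force": force on the tool from outside, world axes, zero at the start; "ft_torque": the same for the moment, N m; "opening": finger opening in m.
Only numpy, scipy, OpenCV 4.12 (cv2) and the standard library are available. Lean on these libraries where they do the work, as an engineer would, in place of code of your own. Each camera call takes 0.05 s, during which the arm holds its last target. There are 200 camera calls.

### The job

Take the big spring clip off its rail by squeezing its grips, and clip it over the middle of the top edge of the cover plate so that it clamps the cover to the sloping stand's backing plate, with the clip pointing squarely down the slope. Let go of it there; do not push the cover out of place, and leave the other things on the bench where they are.

Things in the scene. Friction and masses are not known exactly. Their poses are not given: they have to be found in the camera images.
- clip_grip (a point): Spring clip like a big clothes peg, 131 mm long, 46 wide, 0.14 kg: two hinged steel arms, on its rail at the start, jaws down. Point midway between its two black rubber grip rolls at the top (bars 14 mm thick, 46 long along y; outer faces 56 mm apart along x when the jaws hold 12 mm). z: jaws to rolls. Pinch the rolls together along x to open the jaws. The frame is fixed in the -x arm.
- clip_pads (a point): Same clip, same axes: point midway between its flat rubber jaw pads (46 mm wide, 16 high, reaching 8 mm below this point) when they hold 12 mm; 116 mm below clip_grip along z. The hinge is half-way between. The throat is open 40 mm above the pads. Fixed in the -x arm, so the frame turns by half the opening when the rolls are squeezed evenly.
- clip_jaw (a joint): Opening of the clip, rad: 0 with 12 mm between the pads (holding the rail, or cover and backing plate together), 0.36 fully open: 33 mm between the pads, rolls 35 mm over their outer faces; -0.2 empty and shut. Sprung shut: about 9 N on each roll starts to open it from 0, about 12 N holds it fully open.
- rail_top (a point): Clip rail, fixed: an upright steel strip 12 mm thick, 200 mm long along y, on a grey foot (70 x 220 mm). Point: middle of its top edge, 90 mm above the bench. At the start the clip sits astride it, clip x along the rail's x (across the strip), pads centred 14 mm below the top edge, within 50 mm of the middle.
- stand: Sloping stand, fixed: grey foot 140 x 170 x 15 mm, dark steel backing plate 160 mm wide, 6 thick, 130 along the slope, leaning 30 degrees from vertical with its top towards the stand's -x (roughly towards the robot); a ledge low on its upper (+x) face. Origin: middle under the foot, z up; the plate's top edge is 25 mm to -x of it, 128 mm above the bench.
- cover_edge (a point): Loose aluminium cover plate 120 mm wide, 110 high, 6 thick, about 0.25 kg, round boss on its outer face, lying on the ledge against the backing plate, top edges level. Point: middle of its top edge on its back face, so the middle of the 12 mm of cover plus backing plate. z up the slope (30 degrees from vertical), x out of its outer face, y along the edge.
- screwdriver: a screwdriver with a green handle, about 200 mm long, lying near the middle of the bench; a bystander.
- wrench: a steel wrench lying near the robot; a bystander.
- bottle: a white closed bottle, 60 mm across, 150 mm tall, standing beyond the clip rail and stand; a bystander. Origin at its underside.
- block: a small L-shaped steel block, 50 x 50 mm, 70 mm tall; a bystander. Origin at its underside.
- cup: an open steel cup, 70 mm across, 60 mm tall; a bystander. Origin at its underside.
Mind the look-alikes: they are no part of the job. Leave any blue look-alike of the part that bears clip_grip alone.

How it is judged:
At the end, for the whole second after the job is handed in: The clip presses on both cover and stand with over 4 N, its pads' middle at least 6 mm below the top edge and within 25 mm of the cover's middle, within 0.3 rad (17 degrees) of the slope's direction; the cover within 12 mm of its start; clip and cover at rest (contact force between clip and cover above 4 N and contact force between clip and stand above 4 N and y of clip_pads in the frame of cover_edge between -0.025 and 0.025 m and z of clip_pads in the frame of cover_edge below -0.006 m and angle between the z axis of clip_pads and the z axis of cover_edge, either way round below 0.3 rad and distance of cover_edge from where it was at the start of the episode below 0.012 m and linear speed of each of clip, cover below 0.02 m/s); the robot touches nothing.
It fails at once if the cover is knocked off its place (moved more than 40 mm) (distance of cover_edge from where it was at the start of the episode above 0.04 m).
It fails at once if one of the bystanders is moved more than 40 mm (distance of any of screwdriver, wrench, bottle, block, cup from where it was at the start of the episode above 0.04 m).
It also fails if it takes over 43 s, if anything falls off the work surface, if the arm or the gripper's body presses on something with over 40 N, if the wrist force passes 120 N, or if a joint passes its speed limit or range.

## Working session

There is one attempt and no reset: what is moved stays moved. The work goes in short steps, Python scripts to look and compute and a shell command to move; the robot and the scene stay as the last step left them, time stands still between calls to the robot, and variables do not carry over. Pictures are saved under pics/ and viewed, about 8 in all and at most 12, crops included, and the job is handed in when it is done.

```bash
mkdir -p pics; ls
cat > h.py <<'E'
import numpy as np, cv2
from plant import bot
from scipy.spatial.transform import Rotation as R
def cap(n,f=None):
    c=bot.capture(n)
    if f: cv2.imwrite(f,c["pixels"][:,:,::-1])
    h=c["pixels"].shape[0]; fl=h/2/np.tan(np.radians(c["vfov"])/2)
    c["K"]=np.array([[fl,0,c["cx"]],[0,fl,c["cy"]],[0,0,1.]]); c["D"]=np.array(c["dist"],float)
    return c
def ray(c,px):
    u=cv2.undistortPoints(np.array([[px]],float),c["K"],c["D"])[0,0]
    T=np.array(c["world_to_cam"]); d=T[:3,:3].T@np.array([u[0],-u[1],-1.])
    return -T[:3,:3].T@T[:3,3], d/np.linalg.norm(d)
def onz(c,px,z):
    o,d=ray(c,px); return o+d*(z-o[2])/d[2]
def tri(c1,p1,c2,p2):
    o1,d1=ray(c1,p1);o2,d2=ray(c2,p2)
    A=np.stack([d1,-d2],1);s=np.linalg.lstsq(A,o2-o1,rcond=None)[0]
    a=o1+d1*s[0];b=o2+d2*s[1]; return (a+b)/2,np.linalg.norm(a-b)
def proj(c,P):
    T=np.array(c["world_to_cam"]);q=T[:3,:3]@np.array(P,float)+T[:3,3]
    return cv2.projectPoints(np.array([[q[0],-q[1],-q[2]]]),np.zeros(3),np.zeros(3),c["K"],c["D"])[0].ravel()
E
python3 - <<'E'
from h import *
a=cap("side","pics/side0.png");b=cap("top","pics/top0.png")
for c in(a,b): print(c["vfov"],c["dist"],np.round(ray(c,(256,192)),3))
s=bot.observe();print(s)
E
```

```text
pics
55.49660949959304 [0.00656813 0.         0.         0.         0.        ] [[ 0.297  0.613  0.516]
 [ 0.37  -0.78  -0.505]]
43.959274139504004 [0.05811438 0.         0.         0.         0.        ] [[ 0.469  0.034  1.282]
 [ 0.085 -0.013 -0.996]]
{'time_s': 0.1, 'joint_pos': array([-1.34507354e+00,  1.58981708e-01,  1.59813775e+00, -2.30419671e-06,
        1.38621619e+00, -2.10115486e-01]), 'qvel': array([-0.00025293, -0.0019923 , -0.00371864,  0.0013628 ,  0.00147743,
       -0.00010011]), 'joint_efforts': array([-3.15885172e-04, -3.96988964e+01, -3.32338929e+01, -1.65809420e-04,
        4.19393153e-03, -7.53253033e-06]), 'eef_pos': array([ 0.2425967 , -0.52072233,  0.24140203]), 'eef_rot': array([ 0.59670556, -0.59584203,  0.38051493, -0.37963553]), 'ft_force': array([ 0.36878655, -0.68557145,  0.63767961]), 'ft_torque': array([0.02801962, 0.09268137, 0.06243276]), 'opening': 0.08542833528810581}
```

View pics/side0.png

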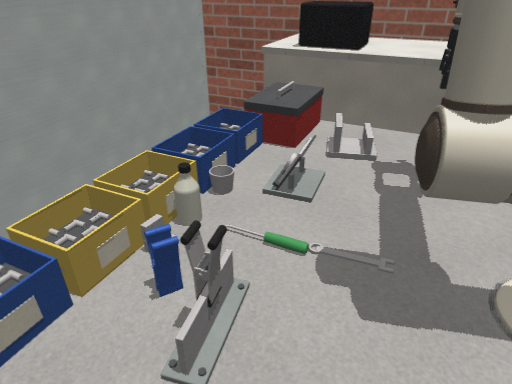

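View pics/top0.png

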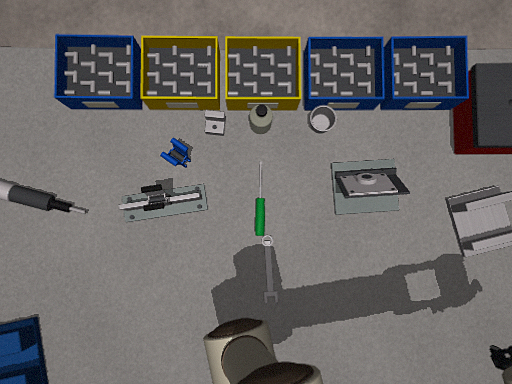

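Candidates for the clip: the grey one with black rolls astride the rail (side ~(205,255), top ~(158,195)), and the blue look-alike (side (165,260), top (178,152)). By the description I choose the grey/black one. I'll check it in close crops, together with the stand.

Run:
```python
import cv2,numpy as np
s=cv2.imread("pics/side0.png");t=cv2.imread("pics/top0.png")
f=lambda i,x,y,w,h:cv2.resize(i[y:y+h,x:x+w],(400,300),interpolation=cv2.INTER_CUBIC)
cv2.imwrite("pics/crop1.png",np.vstack([np.hstack([f(t,115,160,100,75),f(t,325,150,100,75)]),np.hstack([f(s,145,210,120,90),f(s,250,125,100,75)])]))
```

```text
(no output)
```

View pics/crop1.png

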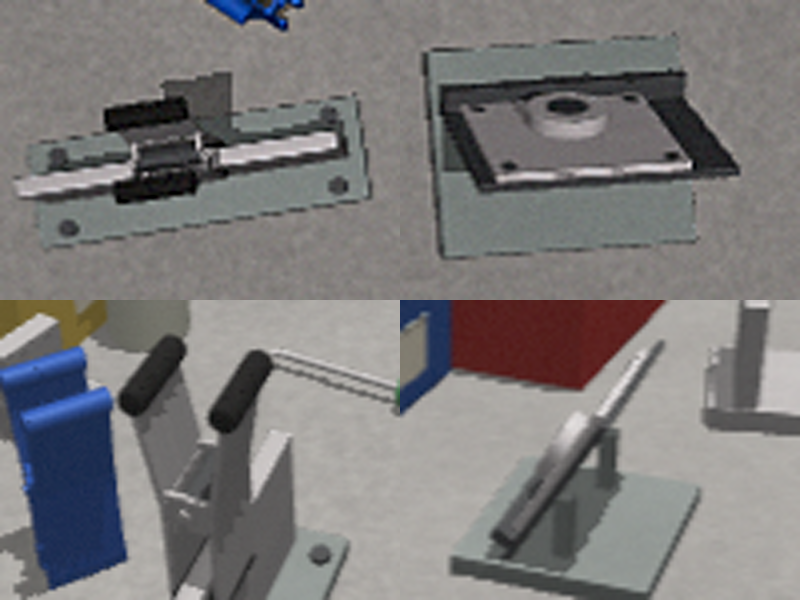

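Crop confirms: grey clip with two black rolls on the rail (top-view rolls at (151.3,188.3) and (154,206.5); side-view at (190.6,232.5) and (217.3,237.3)). Cover's top edge in top view runs (348.8,195.3)–(398,192.3); the plate top leans toward the robot.

```bash
cat > m.py <<'E'
from h import *
a=cap("side");b=cap("top")
r=np.round
for p,q in(((190.6,232.5),(151.3,188.3)),((217.3,237.3),(154,206.5))):
    print("roll",r(tri(a,p,b,q),4) if 0 else (r(tri(a,p,b,q)[0],4),tri(a,p,b,q)[1]), r(onz(b,q,.192),4))
print("rollA ends",[r(onz(b,q,.192),4) for q in((140.8,189.3),(161.8,186.8))])
print("rollB ends",[r(onz(b,q,.192),4) for q in((144,208),(164,204.3))])
# rail strip top edge ends (z .09) crop px: left (15,187), right (342,142)
print("rail",[r(onz(b,q,.09),4) for q in((118.8,206.8),(200.5,195.5))])
print("cover",[r(onz(b,q,.13),4) for q in((348.8,195.3),(398,192.3))])
print("back",[r(onz(b,q,.128),4) for q in((345,197.3),(410,193.3))])
# foot corners top z .015
print("foot",[r(onz(b,q,.015),4) for q in((331.8,162.5),(394.5,159.3),(398.8,209.5),(336,213.8))])
# side: cover top corners approx
print("proj cover mid side",proj(a,(onz(b,(373.4,193.8),.13))))
E
python3 m.py
```

```text
roll (array([0.5717, 0.2591, 0.1913]), np.float64(0.0011430615601617016)) [0.5712 0.2587 0.192 ]
roll (array([0.5301, 0.2524, 0.1911]), np.float64(0.0011294097568428534)) [0.5295 0.2519 0.192 ]
rollA ends [array([0.5689, 0.2823, 0.192 ]), array([0.5746, 0.2349, 0.192 ])]
rollB ends [array([0.5262, 0.2744, 0.192 ]), array([0.5345, 0.2294, 0.192 ])]
rail [array([0.5347, 0.3587, 0.09  ]), array([0.5624, 0.1573, 0.09  ])]
cover [array([ 0.5591, -0.2072,  0.13  ]), array([ 0.5663, -0.3269,  0.13  ])]
back [array([ 0.5544, -0.1982,  0.128 ]), array([ 0.5639, -0.3566,  0.128 ])]
foot [array([ 0.6568, -0.187 ,  0.015 ]), array([ 0.6651, -0.3558,  0.015 ]), array([ 0.5299, -0.3638,  0.015 ]), array([ 0.5187, -0.1961,  0.015 ])]
proj cover mid side [306.73148847 144.90327636]
```

```bash
cat > go.py <<'E'
from h import *
def frame(yaw,tilt,flip=0,roll=0):
    # tool x ~ object x, tool y ~ -object z ; tilt: slope lean towards -x
    O=R.from_euler("z",yaw)*R.from_euler("y",-tilt)
    X,Y,Z=O.as_matrix().T
    s=-1 if flip else 1
    x=s*X;y=-Z
    return R.from_matrix(np.stack([x,y,np.cross(x,y)],1))
def cur():
    s=bot.observe();q=s["eef_rot"]
    return s,np.array(s["eef_pos"]),R.from_quat([q[1],q[2],q[3],q[0]])
def row(P,Rt):
    s,p,R0=cur()
    print("t",round(s["time_s"],2),"row",np.round(np.r_[R0.inv().apply(np.array(P)-p)*100,(R0.inv()*Rt).as_rotvec()],3).tolist())
E
python3 - <<'E'
from go import *
print(np.round(cur()[2].as_matrix(),3))
for f in(0,1): row((.5505,.2556,.30),frame(.14,0,f))
b=cap("top"); print(onz(b,(166,163),.1),onz(b,(178,165),.1))
E
```

```text
[[ 0.422 -0.     0.907]
 [-0.907  0.001  0.422]
 [-0.001 -1.     0.   ]]
t 0.2 row [-57.403, -5.75, 60.691, -0.001, -1.275, -0.001]
t 0.2 row [-57.403, -5.75, 60.691, 0.001, 1.867, -0.001]
[0.64300484 0.24229629 0.1       ] [0.6380084  0.21256942 0.1       ]
```

```bash
r="[-57.4,-5.7,60.7,0,-1.275,0]"; python3 -m crank '[[-57.4,-5.7,60.7,0,-1.275,0],[-57.4,-5.7,60.7,0,-1.275,0],[-57.4,-5.7,60.7,0,-1.275,0],[-57.4,-5.7,60.7,0,-1.275,0],[-57.4,-5.7,60.7,0,-1.275,0],[-57.4,-5.7,60.7,0,-1.275,0],[-57.4,-5.7,60.7,0,-1.275,0],[-57.4,-5.7,60.7,0,-1.275,0],[-57.4,-5.7,60.7,0,-1.275,0],[-57.4,-5.7,60.7,0,-1.275,0],[-57.4,-5.7,60.7,0,-1.275,0],[-57.4,-5.7,60.7,0,-1.275,0],[-57.4,-5.7,60.7,0,-1.275,0],[-57.4,-5.7,60.7,0,-1.275,0],[-57.4,-5.7,60.7,0,-1.275,0],[-57.4,-5.7,60.7,0,-1.275,0],[-57.4,-5.7,60.7,0,-1.275,0],[-57.4,-5.7,60.7,0,-1.275,0]]' 0.12 40
python3 - <<'E'
from go import *
row((.5505,.2556,.184),frame(.14,0)); print(bot.observe()["joint_pos"],bot.observe()["opening"])
E
```

```text
time_s: 2.5
eef_pos: [0.5506, 0.2545, 0.2995]
eef_rot: [-0.705, 0.705, 0.049, -0.049]
ft_force: [-0.2, -0.6, -0.9]
opening: 0.0751
t 2.5 row [0.002, 11.548, 0.115, 0.0, -0.001, 0.0]
[ 2.33961247e-01  2.08161723e-01  1.42798486e+00 -7.01480175e-05
  1.50532629e+00  9.52325933e-02] 0.07505632492532688
```

```bash
python3 -m crank '[[0,4,0.1,0,0,0],[0,8,0.1,0,0,0],[0,10.5,0.1,0,0,0],[0,11.5,0.1,0,0,0],[0,11.5,0.1,0,0,0],[0,11.5,0.1,0,0,0]]'
python3 - <<'E'
from h import *
a=cap("side")["pixels"][:,:,::-1];b=cap("top")["pixels"][:,:,::-1]
f=lambda i,x,y,w,h:cv2.resize(i[y:y+h,x:x+w],(400,400),interpolation=cv2.INTER_CUBIC)
cv2.imwrite("pics/g1.png",np.hstack([f(a,140,180,130,130),f(b,105,140,110,110)]))
E
```

```text
time_s: 3.25
eef_pos: [0.5515, 0.2565, 0.186]
eef_rot: [0.706, -0.705, -0.05, 0.048]
ft_force: [0.8, 0.4, 0.3]
opening: 0.0751
```

View pics/g1.png

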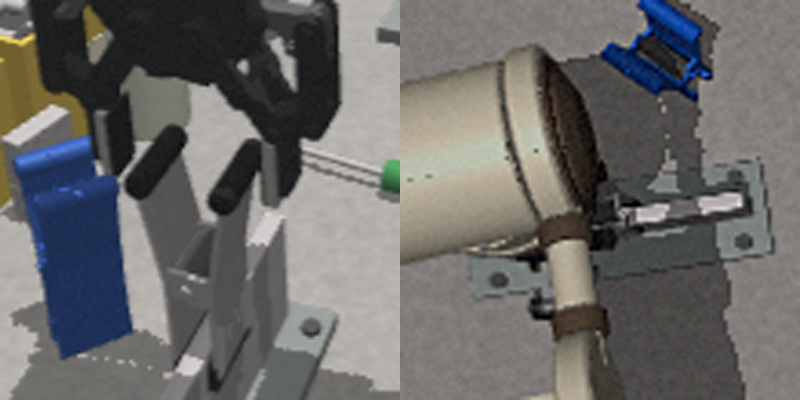

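The rolls sit between the open pads, at pad height, well clear of the blue clip. Squeeze.

```bash
python3 -m crank '[[0,0,0,0,0,0],[0,0,0,0,0,0],[0,0,0,0,0,0],[0,0,0,0,0,0],[0,0,0,0,0,0],[0,0,0,0,0,0],[0,0,0,0,0,0],[0,0,0,0,0,0]]' 1 40
python3 - <<'E'
from h import *
a=cap("side")["pixels"][:,:,::-1]
f=lambda i,x,y,w,h:cv2.resize(i[y:y+h,x:x+w],(500,500),interpolation=cv2.INTER_CUBIC)
cv2.imwrite("pics/g2.png",f(a,140,180,130,130))
E
```

```text
time_s: 4.35
eef_pos: [0.5505, 0.2563, 0.1843]
eef_rot: [0.705, -0.705, -0.049, 0.049]
ft_force: [-0.1, -0.3, -0.9]
opening: 0.0324
```

View pics/g2.png

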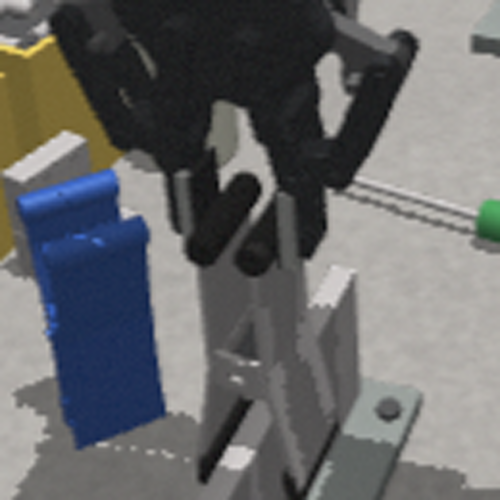

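Rolls are gripped squarely and the jaws are off the strip. Lift.

```bash
python3 -m crank '[[0,-1,0,0,0,0],[0,-3,0,0,0,0],[0,-6,0,0,0,0],[0,-9,0,0,0,0],[0,-12,0,0,0,0],[0,-14,0,0,0,0],[0,-14,0,0,0,0],[0,-14,0,0,0,0]]'
python3 - <<'E'
from h import *
a=cap("side")["pixels"][:,:,::-1]
cv2.imwrite("pics/g3.png",cv2.resize(a[70:330,90:350],(520,520),interpolation=cv2.INTER_CUBIC))
E
```

```text
time_s: 5.4
eef_pos: [0.5503, 0.2563, 0.324]
eef_rot: [-0.705, 0.705, 0.049, -0.05]
ft_force: [-0.7, 0.7, -2.0]
opening: 0.0329
```

View pics/g3.png

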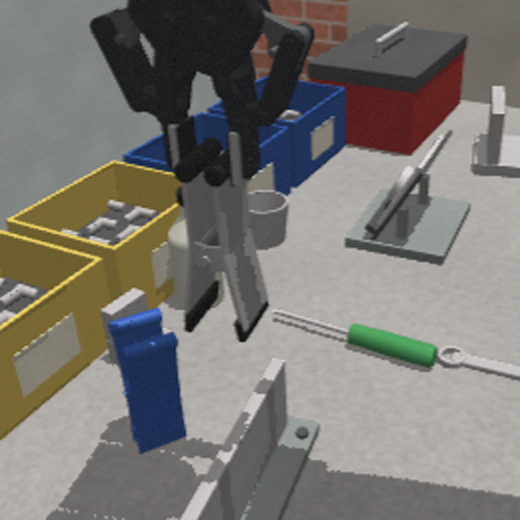

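Clip held open, hanging plumb under the gripper, rail empty. I'll work out the pads' place in the tool frame from these pixels (pad near corners at (211.5,238.5) and (185,234)), then the approach to the stand.

```bash
cat > off.py <<'E'
from go import *
a=cap("side");s,p,R0=cur()
def inpl(px,off=-.023):   # tool z offset plane
    o,d=ray(a,px);n=R0.apply([0,0,1]);q=p+n*off
    X=o+d*((q-o)@n)/(d@n);return np.round(R0.inv().apply(X-p)*1000,1)
E
python3 - <<'E'
from off import *
print("tool axes",np.round(R0.as_matrix(),2).tolist())
off=.023*np.sign(R0.apply([0,0,1])[1])
for n,q in dict(padL=(185,234),padR=(211.5,238.5),rollL=(181.5,152.5),rollR=(198,156)).items(): print(n,inpl(q,off))
E=np.array([.563,-.267,.130]);yaw=.06
Rt=frame(yaw,np.pi/6);U=-Rt.as_matrix()[:,1]
for d in(.16,.10,): # grasp centre height above edge along the slope
    print(d,E+U*d); row(E+U*d,Rt)
E
```

```text
tool axes [[0.99, -0.0, -0.14], [0.14, -0.0, 0.99], [-0.0, -1.0, -0.0]]
padL [ 18.7 117.   23. ]
padR [-21.7 116.   23. ]
rollL [ 8.9 -9.1 23. ]
rollR [-13.   -7.2  23. ]
0.16 [ 0.48314396 -0.27179712  0.26856406]
t 5.5 row [-13.974, 5.487, -51.348, -0.021, 0.078, -0.526]
0.1 [ 0.51308997 -0.2699982   0.21660254]
t 5.5 row [-10.971, 10.677, -51.586, -0.021, 0.078, -0.526]
```

```bash
python3 -m crank '[[-0.5,0,-2,0,0,0],[-1.5,0,-6,0,0,-0.05],[-2.5,0,-10,0,0.01,-0.1],[-4,0.5,-14,0,0.02,-0.15],[-5,1,-18,0,0.02,-0.2],[-6,1.5,-22,0,0.03,-0.25],[-7,2,-26,-0.01,0.04,-0.3],[-8.5,2.5,-30,-0.01,0.05,-0.35],[-9.5,3,-34,-0.01,0.05,-0.4],[-10.5,3.5,-38,-0.02,0.06,-0.45],[-11.5,4,-42,-0.02,0.07,-0.5],[-13,4.5,-46,-0.02,0.078,-0.526],[-13.5,5,-49,-0.02,0.078,-0.526],[-13.9,5.4,-51,-0.021,0.078,-0.526],[-13.9,5.4,-51.3,-0.021,0.078,-0.526],[-13.9,5.4,-51.3,-0.021,0.078,-0.526],[-13.9,5.4,-51.3,-0.021,0.078,-0.526]]'
python3 - <<'E'
from h import *
a=cap("side")["pixels"][:,:,::-1];b=cap("top")["pixels"][:,:,::-1]
f=lambda i,x,y,w,h:cv2.resize(i[y:y+h,x:x+w],(400,400),interpolation=cv2.INTER_CUBIC)
cv2.imwrite("pics/p1.png",np.hstack([f(a,245,85,120,120),f(b,320,140,100,100)]))
E
```

```text
time_s: 7.62
eef_pos: [0.4845, -0.2702, 0.2704]
eef_rot: [0.688, -0.677, -0.205, -0.163]
ft_force: [-0.4, -0.2, -1.3]
opening: 0.0322
```

View pics/p1.png

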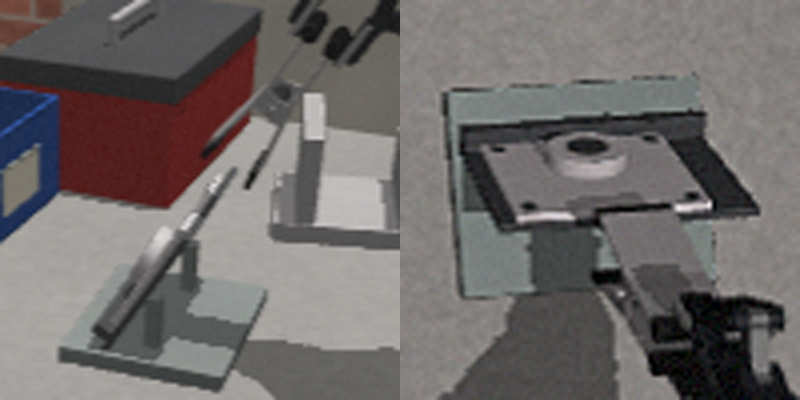

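The picture shows the open jaws just above the edge, one pad each side; in the top view the pad (598–678 in the crop) seems somewhat right of the cover's middle (613). Quantify.

Run:
```python
from off import *
b=cap("top")
off=.023*np.sign(R0.apply([0,0,1])[1])
for n,q in dict(padL=(306.5,130.6),padR=(319.1,140.8)).items(): print(n,inpl(q,off))
tip=lambda x,z:p+R0.apply([x,.1165,z])
for z in(off,-off):
  print("tip expected px top",proj(b,tip(.0187,z)),"side",proj(a,tip(.0187,z)),proj(a,tip(-.0217,z)), np.round(tip(.0187,z),3))
for q in((348.8,194.5),(398,192)):print("cover",onz(b,q,.13))
E=np.array([.563,-.267,.130]);yaw=.06;Rt=frame(yaw,np.pi/6)
for d in(.08,.06,-.06,-.08): print(d,"edge proj side/top",proj(a,E+d*np.array([-np.sin(yaw),np.cos(yaw),0])),proj(b,E+d*np.array([-np.sin(yaw),np.cos(yaw),0])))
print("edge in tool mm",R0.inv().apply(E-p)*1000); U=-Rt.as_matrix()[:,1]; row(E+U*.0965+Rt.apply([.0015,0,0]),Rt)
```

```text
padL [ 19.7 116.6  23. ]
padR [-21.8 119.   23. ]
tip expected px top [368.53419549 194.20399635] side [306.83260999 130.77669161] [319.60265391 140.06423218] [ 0.558 -0.243  0.179]
tip expected px top [388.24365621 192.96728649] side [311.28710509 124.96784995] [323.57524738 133.8964526 ] [ 0.561 -0.289  0.179]
cover [ 0.56109873 -0.20721533  0.13      ]
cover [ 0.56699857 -0.32695584  0.13      ]
0.08 edge proj side/top [298.34730959 156.59007339] [340.57867321 195.70003484]
0.06 edge proj side/top [300.52089709 153.51625103] [348.76901052 195.19477541]
-0.06 edge proj side/top [312.13723711 137.08932237] [397.97817685 192.16409302]
-0.08 edge proj side/top [313.86502535 134.64609735] [406.19842967 191.65865192]
edge in tool mm [ -2.78568597 160.89445553  -1.33252846]
t 7.83 row [-0.096, 6.436, -0.121, -0.0, 0.001, 0.003]
```

```bash
python3 -m crank '[[-0.1,1,-0.1,0,0,0],[-0.1,2,-0.1,0,0,0],[-0.1,3,-0.1,0,0,0],[-0.1,4,-0.1,0,0,0],[-0.1,4.8,-0.1,0,0,0],[-0.1,5.4,-0.1,0,0,0],[-0.1,6,-0.1,0,0,0],[-0.1,6.4,-0.1,0,0,0],[-0.1,6.4,-0.1,0,0,0],[-0.1,6.4,-0.1,0,0,0]]'
python3 - <<'E'
from h import *
a=cap("side")["pixels"][:,:,::-1];b=cap("top")["pixels"][:,:,::-1]
f=lambda i,x,y,w,h:cv2.resize(i[y:y+h,x:x+w],(400,400),interpolation=cv2.INTER_CUBIC)
cv2.imwrite("pics/p2.png",np.hstack([f(a,265,90,90,90),f(b,330,140,90,90)]))
E
```

```text
time_s: 9.07
eef_pos: [0.5158, -0.2703, 0.2147]
eef_rot: [0.688, -0.677, -0.204, -0.163]
ft_force: [0.1, -0.2, -0.8]
opening: 0.0325
```

View pics/p2.png

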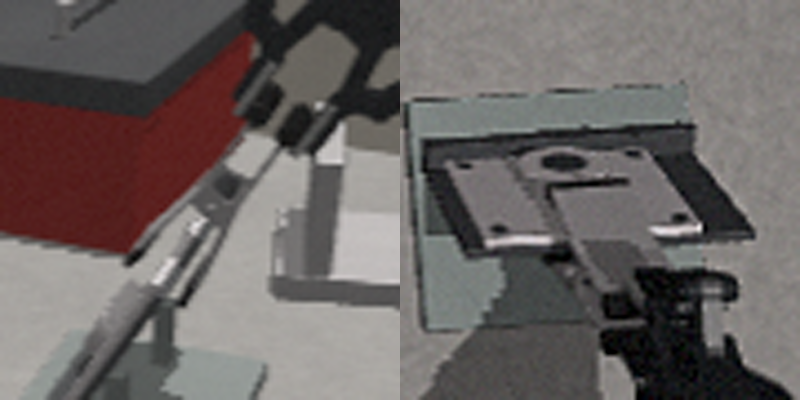

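Jaws straddle the edge (upper jaw left of plate, lower jaw right, in the side crop), with no contact force, squarely centred. Release in stages.

```bash
python3 -m crank '[[0,0,0,0,0,0],[0,0,0,0,0,0],[0,0,0,0,0,0]]' 0.5 && python3 -m crank '[[0,0,0,0,0,0],[0,0,0,0,0,0],[0,0,0,0,0,0]]' 0.36 && python3 -m crank '[[0,0,0,0,0,0],[0,0,0,0,0,0],[0,0,0,0,0,0],[0,0,0,0,0,0]]' 0.1
python3 - <<'E'
from h import *
a=cap("side")["pixels"][:,:,::-1];b=cap("top")["pixels"][:,:,::-1]
f=lambda i,x,y,w,h:cv2.resize(i[y:y+h,x:x+w],(400,400),interpolation=cv2.INTER_CUBIC)
cv2.imwrite("pics/p3.png",np.hstack([f(a,265,90,90,90),f(b,330,140,90,90)]))
E
```

```text
time_s: 9.55
eef_pos: [0.5158, -0.2702, 0.2145]
eef_rot: [0.688, -0.677, -0.204, -0.163]
ft_force: [0.7, 0.8, -2.0]
opening: 0.0431
time_s: 9.93
eef_pos: [0.5154, -0.27, 0.214]
eef_rot: [0.688, -0.677, -0.204, -0.163]
ft_force: [-1.3, -0.3, -2.6]
opening: 0.0545
time_s: 10.42
eef_pos: [0.5159, -0.2703, 0.2148]
eef_rot: [0.688, -0.677, -0.205, -0.163]
ft_force: [-0.7, -0.5, -1.4]
opening: 0.0765
```

View pics/p3.png

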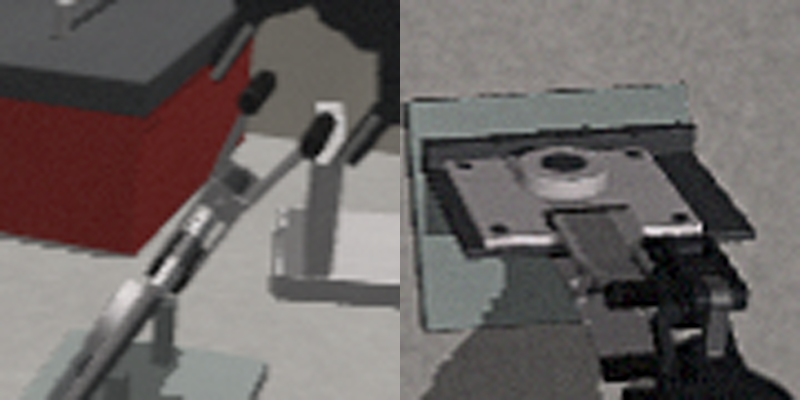

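Clip is closed on both plates, aligned with the slope; rolls are clear of the pads on both sides. Back straight off.

```bash
python3 -m crank '[[0,-1,0,0,0,0],[0,-3,0,0,0,0],[0,-6,0,0,0,0],[0,-10,0,0,0,0],[0,-14,0,0,0,0],[0,-16,0,0,0,0],[0,-16,0,0,0,0],[0,-16,0,0,0,0],[0,-16,0,0,0,0]]'
python3 - <<'E'
from h import *
a=cap("side")["pixels"][:,:,::-1];b=cap("top")["pixels"][:,:,::-1]
f=lambda i,x,y,w,h:cv2.resize(i[y:y+h,x:x+w],(400,400),interpolation=cv2.INTER_CUBIC)
cv2.imwrite("pics/p4.png",np.hstack([f(a,265,90,90,90),f(b,330,140,90,90)]))
E
```

```text
time_s: 11.65
eef_pos: [0.4356, -0.2744, 0.3514]
eef_rot: [0.689, -0.676, -0.204, -0.163]
ft_force: [0.2, -0.4, 0.0]
opening: 0.0767
```

View pics/p4.png

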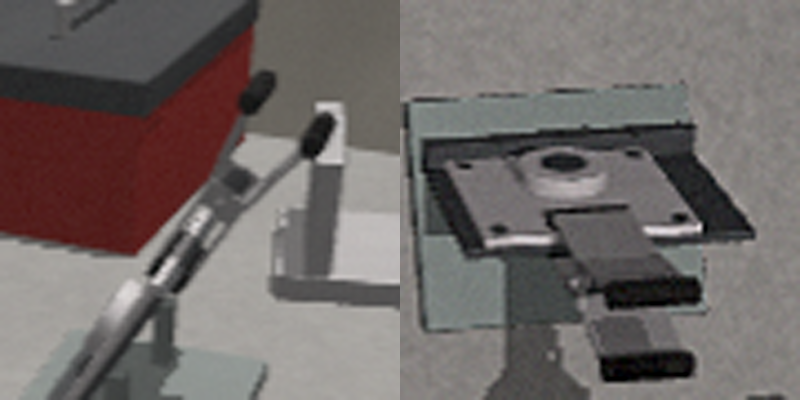

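The gripper is clear and the clip stays put. One numeric check of the clip axis, then hand in.

Run:
```python
from go import *
a=cap("side");b=cap("top")
A=tri(a,(322.8,110.7),b,(386.7,205.7));B=tri(a,(337,120.8),b,(385.6,222.1))
g=(A[0]+B[0])/2;E=np.array([.563,-.267,.130]);Rt=frame(.06,np.pi/6)
M=np.stack([Rt.as_matrix()[:,0],[-np.sin(.06),np.cos(.06),0],-Rt.as_matrix()[:,1]],1)
print(A,B,"grip in cover_edge mm",M.T@(g-E)*1000,"pads depth ~",(M.T@(g-E))[2]*1000-116)
bot.close_job()
```

```text
(array([ 0.52815298, -0.27047562,  0.22780172]), np.float64(5.5679371855012934e-05)) (array([ 0.49126912, -0.27362397,  0.20568493]), np.float64(0.0020698015439884676)) grip in cover_edge mm [ -2.95711607  -1.84528666 101.86985429] pads depth ~ -14.130145709050481
the job is handed in; nothing more can be done
```

The big spring clip is now clamped over the middle of the cover's top edge, pointing down the slope, and I handed the job in at about 12 s. I squeezed its grips to take it off the rail, lowered it over the edge with the jaws open, let go in stages and backed the gripper straight off.

- **Position:** the last check, from both cameras, put the pads' middle about 14 mm below the top edge. The grips were about 2 mm from the cover's middle along the edge and 3 mm off across it. Over the clip's 116 mm length that is a tilt of about 2 degrees.
- **Cover:** by eye, it had not moved between the pictures before and after release.
- **Contact:** the wrist force read no more than about 3 N while placing and letting go. After backing off, the gripper touched nothing.
- **Not measured:** I could not read the clamping force itself. The pictures show both jaws closed on the cover and backing plate. I did not re-measure the bystanders at the end, but the arm's path stayed clear of them.

No check failed or disagreed with another.

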